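# Lay the spare-comb carton down on the ledge mat

### The arm

A 6-joint arm with a two-finger parallel gripper is mounted at the origin on the work surface. World frame = base frame: x ahead of the robot, y to its left, z up, the work surface at z = 0. Lengths are in mm, angles in degrees, forces in N, time in s.
With the tool pointing down it reaches from about 350 to 775 mm from the base axis. Payload 5.5 kg.
Tool frame: the origin (TCP) lies at the very end of the fingers, on their centre line; the grasp point (between the pads) lies env.grip_point_offset behind it (env.grip_point_offset is the distance from the TCP to the grasp point, in mm); z points along the fingers, y is the direction in which the jaws open and shut (so a half turn about z gives the same grasp; the last joint's range is limited). The gripper opens to 85 mm and grips with 20 to 120 N. Pads are 22 mm wide; open, the fingers measure 114 mm over their backs; the gripper's body (76 mm by 85 mm) begins 54 mm behind the grasp point. The pads swing forward as they close: fully open they stand 13 mm farther back than shut.
Start: joints at [65.226, 17.945, 2.641, 74.691, 0, 82.002], TCP at [165.989, 550.563, 231.323] pointing down, gripper open.
Joint ranges: [-158.12, 158.12], [-49.38, 96.58], [-58.88, 72.47], [-126.05, 133.96], [-84.25, 85.87], [-180, 180]. Speed limits (degrees/s): [147.25, 147.25, 180, 180, 180, 180].

### API

Orientations are given as a 3x3 rotation matrix whose columns are the frame's x, y, z axes.
In Python, from cell import env gives the robot as it stands.
- The arm moves only by the shell command python3 -m jog 'ROWS' [FORCE]. ROWS is JSON, a list that holds one entry, the list of rows, each a list of 7 numbers: the turn, a rotation vector about the world's x, y, z in degrees, then the shift along the world's x, y, z in mm, then the finger opening in mm, from 0 to 85.4. A call has 1 to 12 rows; each row is the pose to reach, as a shift and turn from the pose measured when the call began; what a row does not reach only later rows make up. A row lasts 1/12 s, in which the tool goes at most 41.7 mm and 7.16 degrees, less where a joint would pass 70% of its speed; a pose out of reach is approached as far as the arm can. A call with a gripper value outside its range is refused whole. The fingers move at their own pace and stop on an object; FORCE is the grip in N (left out, the last holds). Time passes only in rows, so rows that repeat a pose let the fingers close. It gives the time, the measured TCP pose, the force and the opening at its end, in the units of the state.
- env.observe(): the state, without advancing time (a new reading comes with each control period).
- env.grab_frame(name): name is "scene" or "side" or "wrist"; returns a dict with "pixels" (480x640x3 uint8, red, green, blue), "fovy" (degrees; the focal length in pixels is half the picture's height over the tangent of half this angle, whatever the lens; pixels are square), "cx", "cy" (the principal point, pixels), "dist" ([k1, k2, p1, p2, k3] as OpenCV has them; the pictures are not rectified), "eye" and "attitude" of the camera in the world; the wrist camera has in their place "T_tool_cam" (4x4, takes a point from camera to tool coordinates, whose origin is the TCP and whose axes are the flange's). Camera axes: x right, y up, looking along -z (the intrinsics and any distortion apply to the point x, -y, -z); pixel columns grow to the right and rows downward; lengths in mm; the calibration is good to about 2 mm. A picture is of the moment at which its call begins: read the wrist's pose just before it. There is no depth.
- env.sign_off(): hands the job in, once; it reports no verdict.
Trained networks look in the newest picture that a camera, given by its name, has taken for a name from the list of things; names that differ only in an ending like _2 or _b are one class to them, and where a whole thing is asked for, a point or a joint stands for the part that bears it (a point fixed in the world has none). Each returns a list of dicts, best first, with "p" (0 to 1); they miss things now and then, are a little off and sometimes report something else, mostly with a low value. They report only what shows in the picture. A call takes as long as a camera call.
- env.search_frame(camera, thing): "location" ([x, y, z] in mm, in world coordinates, good to about 4 mm: the middle of the surface that is visible of it).
The state is a dict: "time": time; "qpos": joint angles; "qvel": joint speeds; "joint_torque": joint torques, N m; "eef_pos": TCP position; "eef_rot": TCP orientation; "wrist_force": force on the tool from outside, world axes, zero at the start; "torque": the same for the moment, N m; "finger_gap": finger opening in mm.
Only numpy, scipy, OpenCV 4.12 (cv2) and the standard library are available. Lean on these libraries where they do the work, as an engineer would, in place of code of your own. Each camera call takes 0.05 s, during which the arm holds its last target.

### The job

The small carton standing beside the thin dark mat could tumble into the basin, so lay it down: gently slide it, still upright, by pushing it low until the foot of its leading face is a little way over the near end of the mat, then push it high so that it topples and lands lying flat and wholly on the mat. Only push it with the fingers, never lift or carry it, and leave everything else on the ledge where it is.

Things in the scene. Friction and masses are not known exactly. Their poses are not given: they have to be found in the camera images.
- carton: plain brown cardboard carton, loose, upright: 60 wide (x) x 44 deep (y) x 100 tall (z), about 160 g, mass centred. Origin: centre of its underside. A broad 60 x 100 face (+y or -y) looks towards the mat. Friction on ledge and mat 0.36 to 0.54: pushed below about 35 mm it slides, above about 75 mm it tips about its leading foot edge and falls by itself once leaned over 24 degrees.
- mat: thin dark rubber mat, grey border, the marked zone, fixed, no step (1.5 mm at most): 100 wide (x) x 150 long (y). Origin: its centre. It lies left or right of the carton, long axis within 5 degrees of the carton's y, near end 15 to 45 mm from the carton's face. The lying carton takes 100 of the 150 mm, so before tipping its leading foot edge should be about 25 mm past the near end.
- foot_a (a point): point of the carton halfway through its 44 mm depth, at its foot, +30 mm along carton x; once the carton lies on its broad face this is above a corner of its footprint.
- foot_b (a point): point of the carton halfway through its 44 mm depth, at its foot, -30 mm along carton x; once the carton lies on its broad face this is above a corner of its footprint.
- top_a (a point): point of the carton halfway through its 44 mm depth, at its top (100 mm up), +30 mm along carton x; once the carton lies on its broad face this is above a corner of its footprint.
- top_b (a point): point of the carton halfway through its 44 mm depth, at its top (100 mm up), -30 mm along carton x; once the carton lies on its broad face this is above a corner of its footprint.
- brush: small wooden brush, loose, 110 (x) x 34 (y) x 28 tall, lying bristles down on the side of the carton away from the mat. Origin: centre of underside. Leave alone.
- trimmer: black trimmer with two clear guard combs clipped on, loose, about 175 long (x) x 44 wide x 33 tall, lying to the right. Origin on its underside. Leave alone.
- comb: steel mustache comb, loose, 90 x 25 x 4, lying flat to the left. Origin on its underside. Leave alone.
- jar: small amber glass jar, loose, 48 diameter, 45 tall, standing just beyond the mat's far long side. Origin: centre of its underside. Leave alone.
- tumbler: white ceramic tumbler, loose, 68 diameter, 95 tall, standing to the left. Origin: centre of its underside. Leave alone.
- lotion: white plastic bottle, loose, 50 diameter, 130 tall, standing to the left. Origin: centre of its underside. Leave alone.
- soap: white bar of soap, loose, 75 x 50 x 24, lying to the right. Origin: centre of its underside. Leave alone.

How it is judged:
By the outcome, as a careful person would: the job done as asked, in the order asked, and still so for the second after the job is handed in, with the robot touching nothing.
It also fails if it takes over 40 s, if anything falls off the work surface, if the arm or the gripper's body presses on something with over 40 N, if the wrist force passes 120 N, or if a joint passes its speed limit or range.

## Working session

There is one attempt and no reset: what is moved stays moved. The work goes in short steps, Python scripts to look and compute and a shell command to move; the robot and the scene stay as the last step left them, time stands still between calls to the robot, and variables do not carry over. Pictures are saved under pics/ and viewed, and the job is handed in when it is done.

```bash
ls; mkdir -p pics; python3 - <<'E'
from cell import env
import cv2
s=env.observe();print(s['time'],s['eef_pos'],s['eef_rot'],s['finger_gap'],env.grip_point_offset)
for n in ['scene','side','wrist']:
    f=env.grab_frame(n);cv2.imwrite(f'pics/{n}0.png',f['pixels'][:,:,::-1])
    print(n,f['fovy'],f['cx'],f['cy'],f['dist'],f.get('eye'),f.get('attitude'),f.get('T_tool_cam'))
for c in ['scene','side']:
  for t in ['carton','mat','brush','jar','trimmer','comb','tumbler','lotion','soap']:
    print(c,t,[(r['p'],r['location']) for r in env.search_frame(c,t)[:2]])
E
```

```text
pics
0.0 [165.74770475 550.06165152 230.4105282 ] [[-9.57446352e-01  2.88610316e-01 -7.54771356e-04]
 [ 2.88611197e-01  9.57444962e-01 -1.64988524e-03]
 [ 2.46478132e-04 -1.79751207e-03 -9.99998354e-01]] 85.2974264973582 18.700000000000003
scene 57.01252949839897 321.6395463749755 246.75099760792804 [-0.01414011  0.          0.          0.          0.        ] [1263.13422163  -48.90843712  825.77693548] [[ 0.11530531 -0.69678417  0.70795233]
 [ 0.99332376  0.08342812 -0.07967219]
 [-0.00354881  0.71241249  0.70175198]] None
side 56.28459321107226 323.78056062402317 243.23546673846275 [0.00854877 0.         0.         0.         0.        ] [517.92728901 669.1124665  765.56453162] [[-0.99881687  0.04011888 -0.02748341]
 [-0.04791992 -0.7157634   0.69669681]
 [ 0.00827908  0.69718953  0.71683905]] None
wrist 65.4941189344822 322.06704529362025 238.81822323199052 [-0.07022829  0.          0.          0.          0.        ] None None [[-6.79055796e-04  9.58188580e-01  2.86136654e-01  7.28112747e+01]
 [ 9.99999360e-01  3.91844203e-04  1.06101304e-03 -8.54884657e-01]
 [ 9.04529592e-04  2.
[... 238 characters left out ...]
]
scene jar [(0.95, [576.4, -95.7, 44.4])]
scene trimmer [(0.68, [650.1, -388.4, 32.3])]
scene comb [(0.72, [382.8, 323.0, -0.7])]
scene tumbler [(0.83, [469.4, 446.7, 71.8])]
scene lotion [(0.85, [591.0, 401.7, 72.6])]
scene soap [(0.65, [487.8, -383.0, 26.6])]
side carton []
side mat [(0.83, [456.4, -90.1, 1.8]), (0.45, [506.6, 66.1, 75.8])]
side brush [(0.82, [536.5, 169.2, 33.8]), (0.16, [559.9, -80.7, 35.6])]
side jar [(0.74, [560.9, -80.4, 36.3])]
side trimmer [(0.97, [629.2, -384.3, 25.1])]
side comb [(0.83, [379.0, 325.1, 2.4])]
side tumbler [(0.81, [451.9, 430.7, 64.9])]
side lotion [(0.93, [574.3, 422.4, 84.1])]
side soap [(0.93, [482.1, -372.3, 22.3]), (0.47, [507.1, 66.4, 72.6])]
```

View pics/scene0.png

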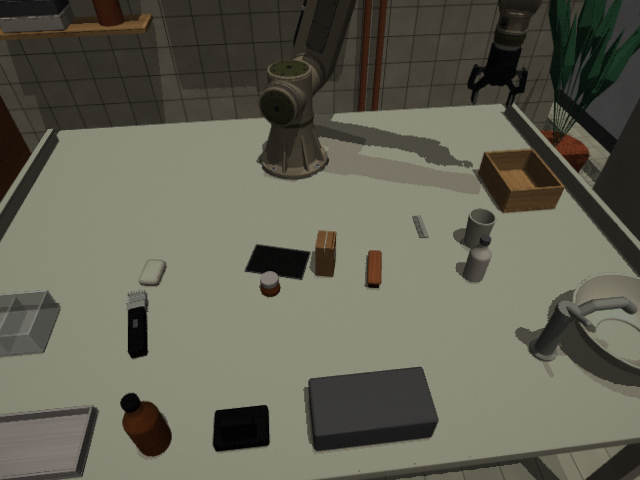

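View pics/side0.png

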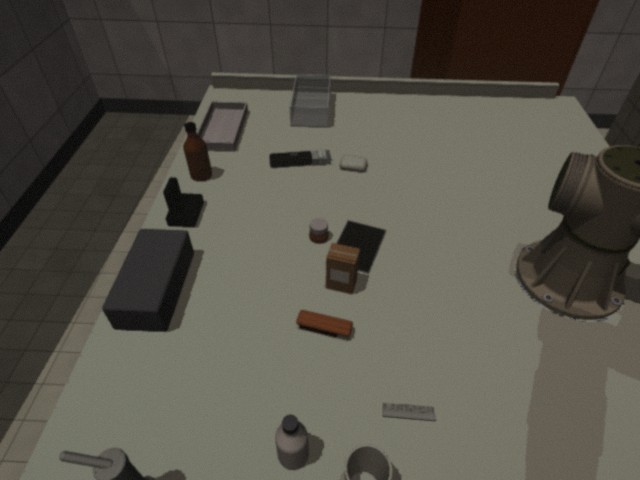

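The scene picture shows the mat at about (278,261), to the right of the carton (326,253), with the jar at (270,284) and the brush at (374,268). In the side picture the carton is at (342,268). I'll zoom in for the corners.

```bash
python3 - <<'E'
import cv2
a=cv2.imread('pics/scene0.png')[215:305,235:395];b=cv2.imread('pics/side0.png')[210:350,280:400]
cv2.imwrite('pics/za.png',cv2.convertScaleAbs(cv2.resize(a,None,fx=5,fy=5,interpolation=2),alpha=1.8,beta=20))
cv2.imwrite('pics/zb.png',cv2.convertScaleAbs(cv2.resize(b,None,fx=4,fy=4,interpolation=2),alpha=1.8,beta=20))
E
```

```text
(no output)
```

View pics/za.png

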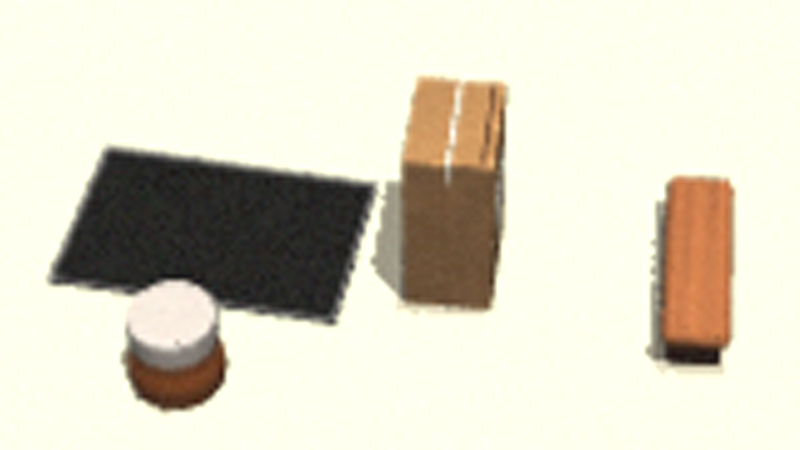

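View pics/zb.png

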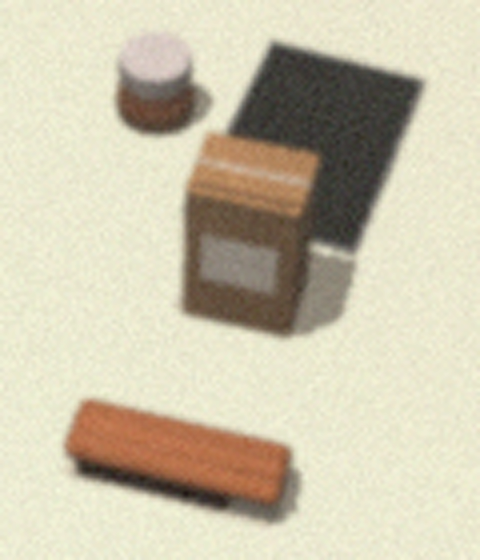

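```bash
cat > h.py <<'E'
import numpy as np, cv2
from scipy.optimize import least_squares
CAM={'scene':(57.01252949839897,321.6395,246.751,-0.01414011,[1263.13422163,-48.90843712,825.77693548],[[0.11530531,-0.69678417,0.70795233],[0.99332376,0.08342812,-0.07967219],[-0.00354881,0.71241249,0.70175198]]),
'side':(56.28459321107226,323.78056,243.23547,0.00854877,[517.92728901,669.1124665,765.56453162],[[-0.99881687,0.04011888,-0.02748341],[-0.04791992,-0.7157634,0.69669681],[0.00827908,0.69718953,0.71683905]])}
def proj(c,P):
    fv,cx,cy,k1,e,A=CAM[c];f=240/np.tan(np.radians(fv)/2)
    p=(np.atleast_2d(P)-e)@np.array(A);p=p*[1,-1,-1]
    return cv2.projectPoints(p,np.zeros(3),np.zeros(3),np.array([[f,0,cx],[0,f,cy],[0,0,1.]]),np.array([k1,0,0,0,0]))[0][:,0]
def loc(P,x,y,yaw):
    c,s=np.cos(np.radians(yaw)),np.sin(np.radians(yaw))
    P=np.array(P,float);return np.c_[x+c*P[:,0]-s*P[:,1],y+s*P[:,0]+c*P[:,1],P[:,2]]
def fit(obs,x0,offs=None):
    # obs: {cam:(pts local, pix)}; optional per-camera px offset
    def r(v): return np.concatenate([(proj(c,loc(P,*v))-np.array(u)).ravel() for c,(P,u) in obs.items()])
    s=least_squares(r,x0,loss='soft_l1');return s.x,r(s.x).round(1)
E
python3 - <<'E'
from h import *
sc=lambda L:[((x-2)/5+235,(y-2)/5+215) for x,y in L]
sd=lambda L:[((x-1.5)/4+280,(y-1.5)/4+210) for x,y in L]
M=lambda *s:[(50*a,75*b,1) for a,b in s]
C=lambda *s:[(30*a,22*b,100*c) for a,b,c in s]
ms=(M((-1,-1),(-1,1),(1,1),(1,-1)),sc([(106,147),(377,184),(334,322),(52,282)]))
md=(M((1,-1),(-1,-1),(-1,1)),sd([(272,42),(424,80),(353,252)]))
cs=(C((-1,-1,1),(-1,1,1),(1,1,1),(1,-1,1),(1,-1,0),(1,1,0)),sc([(418,77),(507,84),(496,168),(402,162),(402,304),(491,308)]))
cd=(C((1,-1,1),(-1,-1,1),(-1,1,1),(1,1,1),(1,1,0),(-1,1,0)),sd([(210,132),(319,153),(300,216),(189,192),(184,312),(291,335)]))
for n,a,b,x0 in (('mat',ms,md,[464,-80,0]),('carton',cs,cd,[510,50,0])):
    for o in ({'scene':a},{'side':b},{'scene':a,'side':b}): print(n,list(o),*fit(o,x0))
E
```

```text
mat ['scene'] [469.11613859 -73.22111685 -17.5608128 ] [-0.2 -0.2  0.4 -0.2  0.6  0.3 -1.  -0.1]
mat ['side'] [468.31079406 -73.43688029 -18.24775741] [-0.3 -0.7  0.3  0.   0.   0.5]
mat ['scene', 'side'] [468.58981934 -73.28070531 -17.93510853] [-0.  -0.4  0.4 -0.2  0.4  0.3 -1.1 -0.4 -0.6 -0.6  0.  -0.1  0.1  0.5]
carton ['scene'] [505.32899822  46.02993715 -13.32540391] [-0.2 -0.3 -0.  -0.3 -0.2  0.2 -0.1 -0.1  0.4 -0.   0.2  0.7]
carton ['side'] [502.85808891  46.06196489 -12.84319899] [-0.4 -0.6  0.6 -0.   0.6 -0.3 -0.8 -0.5 -0.1  0.6  0.1  0.9]
carton ['scene', 'side'] [503.56410176  46.07571151 -12.84979942] [-0.4 -0.8 -0.2 -0.9 -0.2 -0.4 -0.1 -0.6  0.5 -0.5  0.2  0.1 -0.8 -0.6
  0.2 -0.   0.2 -0.4 -1.2 -0.5 -0.4  0.6 -0.2  0.9]
```

```bash
cat >> h.py <<'E'
from scipy.spatial.transform import Rotation as R
def Rt(yaw,th):
    y=np.radians(yaw);t=np.radians(th);f=np.array([np.sin(y),-np.cos(y),0]);Z=np.array([0,0,1.])
    z=np.sin(t)*f-np.cos(t)*Z;x=np.cos(t)*f+np.sin(t)*Z
    return np.c_[x,np.cross(z,x),z]
def turn(yaw,th):
    from cell import env
    s=env.observe();return R.from_matrix(Rt(yaw,th)@s['eef_rot'].T).as_rotvec(degrees=True),s
E
python3 - <<'E'
from h import *
v,s=turn(-12.85,40);print(v,np.linalg.norm(v),np.array([519,107,200])-s['eef_pos']); print(Rt(-12.85,40))
E
```

```text
[-22.46814407  38.61524983  89.7158804 ] 100.22421969338743 [ 352.99854245 -443.55039228  -31.33474848]
[[-1.70367818e-01 -9.74955645e-01 -1.42955573e-01]
 [-7.46859355e-01  2.22399391e-01 -6.26689409e-01]
 [ 6.42787610e-01  1.38777878e-17 -7.66044443e-01]]
```

```bash
python3 -m jog '[[[-5,8,20,80,-100,20,25],[-5,8,20,80,-100,20,25],[-5,8,20,80,-100,20,25],[-11,19,45,180,-220,20,25],[-11,19,45,180,-220,20,25],[-11,19,45,180,-220,20,25],[-11,19,45,180,-220,20,25],[-16.8,28.9,67,265,-330,20,25],[-16.8,28.9,67,265,-330,20,25],[-16.8,28.9,67,265,-330,20,25],[-22.5,38.6,89.7,353,-443,10,25],[-22.5,38.6,89.7,353,-443,10,25]]]' 20
python3 - <<'E'
from h import *
v,s=turn(-12.85,40);print(v,s['time'],s['qpos'],np.array([519,107,200])-s['eef_pos'])
E
```

```text
time: 2.05
eef_pos: [475.1, 164.3, 245.7]
eef_rot: [[-0.404, -0.893, -0.201], [-0.715, 0.445, -0.54], [0.571, -0.074, -0.818]]
wrist_force: [-0.5, -0.3, -0.6]
finger_gap: 24.9
[-3.35256628  5.73926776 13.43704523] 2.05 [ 24.03163978  31.95952623  16.45713896 100.73750016 -24.27068029
 -32.39537296] [ 43.89602618 -57.32919828 -45.73637375]
```

```bash
python3 -m jog '[[[-1.7,2.9,6.7,20,-30,0,25],[-3.4,5.7,13.4,44,-57,0,25],[-3.4,5.7,13.4,44,-57,-40,25],[-3.4,5.7,13.4,44,-57,-70,25],[-3.4,5.7,13.4,44,-57,-100,25],[-3.4,5.7,13.4,44,-57,-120,25],[-3.4,5.7,13.4,44,-57,-120,25]]]'
python3 - <<'E'
from h import *
from cell import env
v,s=turn(-12.85,40);print(v,s['time'],s['qpos'],s['eef_pos'])
for n in ['scene','side','wrist']:
    f=env.grab_frame(n);cv2.imwrite(f'pics/{n}1.png',f['pixels'][:,:,::-1])
a=cv2.imread('pics/scene1.png')[185:305,235:435];b=cv2.imread('pics/side1.png')[210:350,260:420]
cv2.imwrite('pics/z1.png',cv2.convertScaleAbs(np.vstack([cv2.resize(a,(500,300)),cv2.resize(b,(500,437))[:300]]),alpha=1.6,beta=20))
E
```

```text
time: 2.63
eef_pos: [517.0, 106.6, 121.4]
eef_rot: [[-0.168, -0.975, -0.148], [-0.745, 0.224, -0.628], [0.646, 0.005, -0.764]]
wrist_force: [-0.8, -0.5, -0.1]
finger_gap: 25.2
[ 0.13595397 -0.34337437  0.07916669] 2.6333 [ 20.48783653  37.009415     5.07455677  83.23866064 -32.45364889
 -49.25777496] [516.96149598 106.59069634 121.39641053]
```

View pics/z1.png

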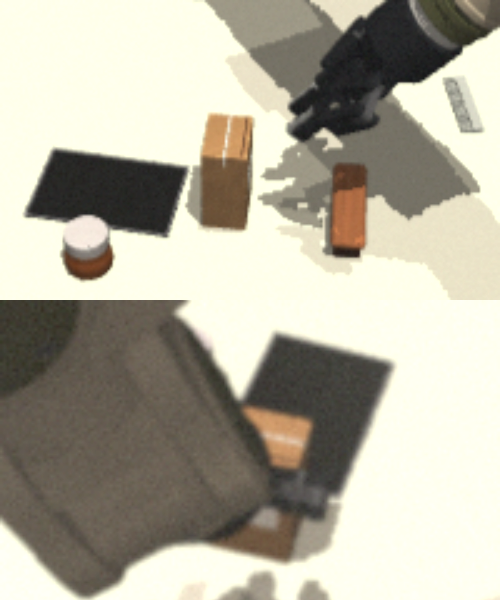

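View pics/wrist1.png

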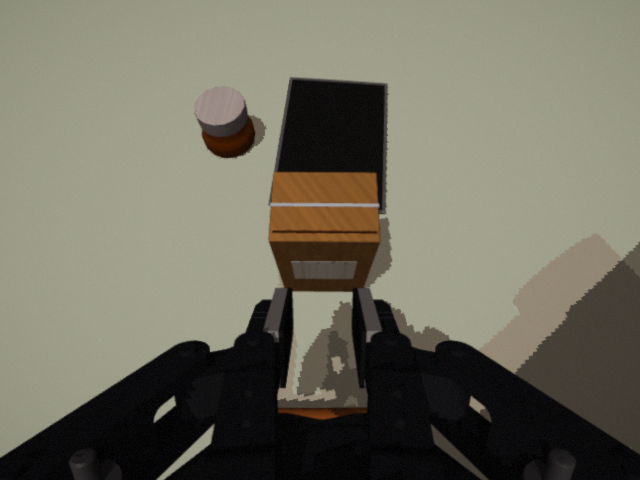

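Wrist view: the carton is centred (columns 272–378) between the fingertips (290/355). The mat (290–385) lies ahead and the jar (225,120) is off to the left. Next I descend behind the carton.

```bash
python3 -m jog '[[[0,0,0,2,0,-20,25],[0,0,0,2,0,-40,25],[0,0,0,2,0,-60,25],[0,0,0,2,0,-75,25],[0,0,0,2,0,-80,25],[0,0,0,2,0,-80,25]]]'
python3 - <<'E'
from h import *
from cell import env
v,s=turn(-12.85,40);print(v,s['time'],s['eef_pos'])
f=env.grab_frame('scene');cv2.imwrite('pics/z2.png',cv2.convertScaleAbs(cv2.resize(f['pixels'][185:305,235:435,::-1],(800,480)),alpha=1.6,beta=20))
E
```

```text
time: 3.28
eef_pos: [521.8, 107.6, 47.3]
eef_rot: [[-0.172, -0.975, -0.142], [-0.746, 0.223, -0.627], [0.643, -0.002, -0.766]]
wrist_force: [-0.2, 0.0, 0.8]
finger_gap: 25.1
[0.04192643 0.10904107 0.01408911] 3.2833 [521.84244052 107.61565921  47.29537031]
```

View pics/z2.png

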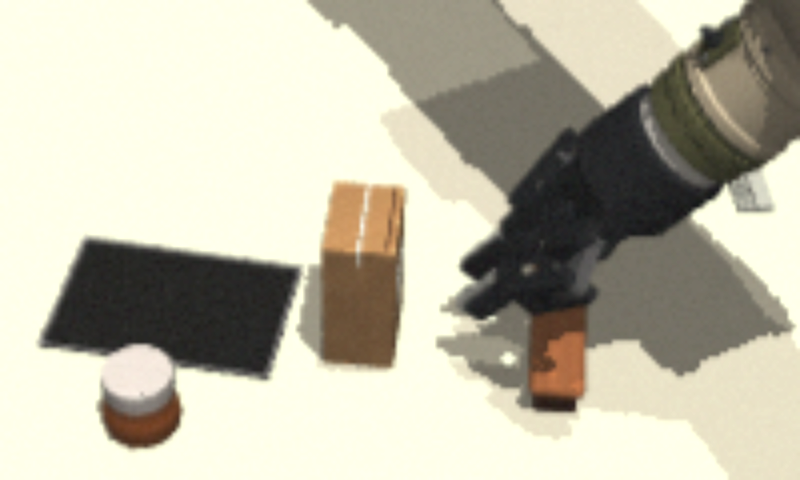

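```bash
python3 -m jog '[[[0,0,0,-2,-6,-10,25],[0,0,0,-4,-12,-20,25],[0,0,0,-4.5,-14,-27,25],[0,0,0,-4.5,-14,-30,25],[0,0,0,-4.5,-14,-30,25]]]'
python3 - <<'E'
from h import *
from cell import env
v,s=turn(-12.85,40);print(v,s['time'],s['eef_pos'])
f=env.grab_frame('scene');cv2.imwrite('pics/z3.png',cv2.convertScaleAbs(cv2.resize(f['pixels'][185:305,235:435,::-1],(800,480)),alpha=1.6,beta=20))
f=env.grab_frame('wrist');cv2.imwrite('pics/w3.png',f['pixels'][:,:,::-1])
print(env.search_frame('scene','brush')[:1])
E
```

```text
time: 3.75
eef_pos: [517.9, 93.8, 18.4]
eef_rot: [[-0.173, -0.975, -0.141], [-0.747, 0.223, -0.627], [0.643, -0.003, -0.766]]
wrist_force: [-0.5, -0.0, -0.4]
finger_gap: 24.7
[0.02391469 0.18348551 0.01957639] 3.75 [517.90554404  93.78986783  18.44554556]
[{'location': [569.2, 155.3, 27.1], 'p': 0.87}]
```

View pics/z3.png

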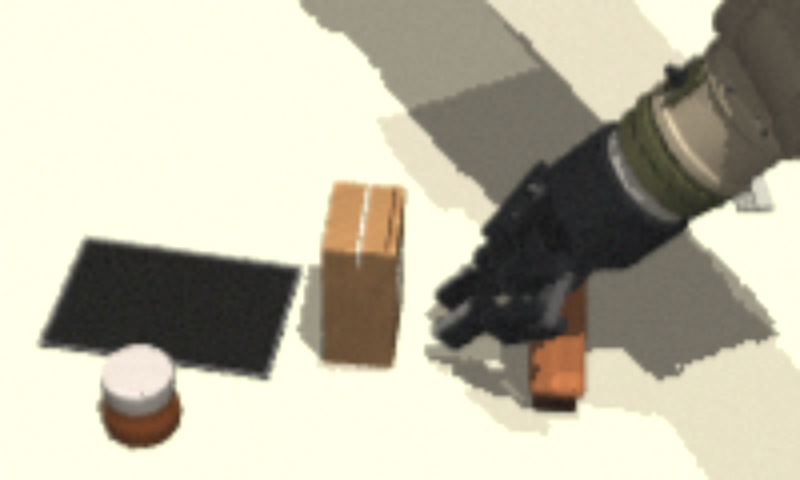

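View pics/w3.png

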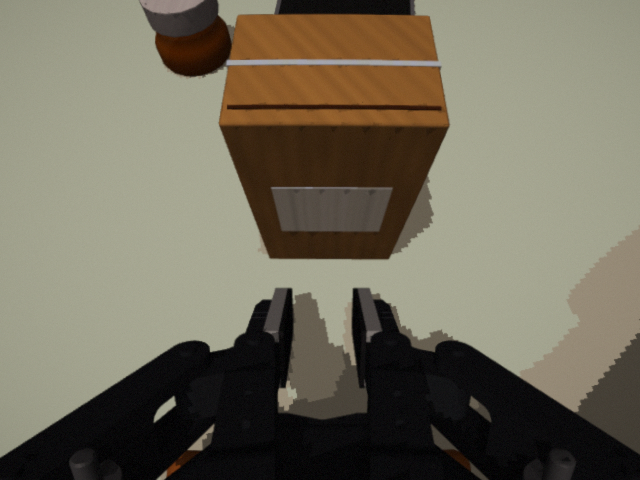

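```bash
python3 -m jog '[[[0,0,0,-3.5,-3,-1,25],[0,0,0,-4,-6,-1.5,25],[0,0,0,-4.7,-9,-1.5,25],[0,0,0,-5.4,-12,-1.5,25],[0,0,0,-6,-14,-1.5,25],[0,0,0,-6.5,-16,-1.5,25],[0,0,0,-7,-17.5,-1.5,25],[0,0,0,-7.3,-19,-1.5,25],[0,0,0,-7.6,-20.5,-1.5,25],[0,0,0,-8,-22,-1.5,25],[0,0,0,-8,-22,-1.5,25]]]'
python3 - <<'E'
from h import *
from cell import env
v,s=turn(-12.85,40);print(v,s['time'],s['eef_pos'])
f=env.grab_frame('scene');a=cv2.resize(f['pixels'][205:305,235:395,::-1],(640,400))
f=env.grab_frame('wrist');b=cv2.resize(f['pixels'][:320,120:520,::-1],(250,200));cv2.imwrite('pics/z4.png',cv2.convertScaleAbs(np.vstack([a,np.pad(b,((0,0),(0,390),(0,0)))]),alpha=1.6,beta=20))
E
```

```text
time: 4.82
eef_pos: [510.3, 71.9, 17.3]
eef_rot: [[-0.173, -0.975, -0.14], [-0.747, 0.222, -0.627], [0.642, -0.004, -0.766]]
wrist_force: [0.1, -0.5, -0.0]
finger_gap: 25.2
[0.01333801 0.23026323 0.00218178] 4.8167 [510.25447939  71.91202711  17.26956902]
```

View pics/z4.png

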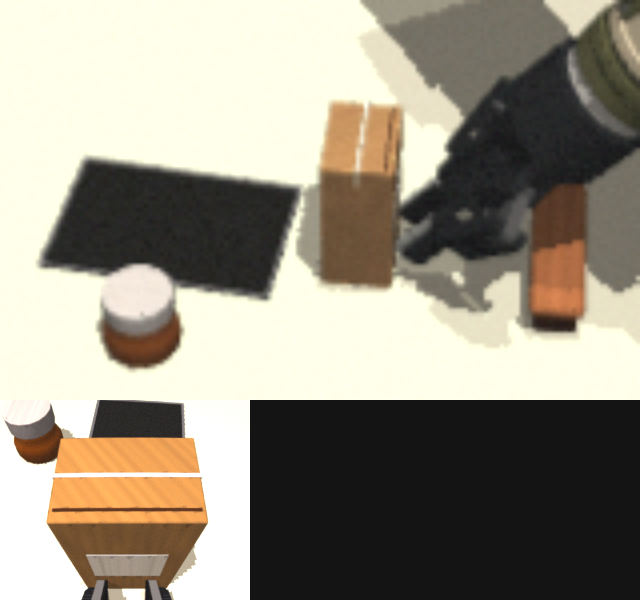

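The fingertips are now just about touching the carton's back face, which hasn't moved. I start the slow low push, with a small turn to line the carton up with the mat.

```bash
python3 -m jog '[[[0,0,0,-0.5,-2,0,25],[0,0,0,-1,-4,0,25],[0,0,-0.3,-1.5,-6,0,25],[0,0,-0.6,-2,-8,0,25],[0,0,-0.9,-2.5,-10,0,25],[0,0,-1.2,-3,-12,0,25],[0,0,-1.5,-3.5,-14,0,25],[0,0,-1.8,-4,-16,0,25],[0,0,-2.1,-4.5,-18,0,25],[0,0,-2.4,-5,-20,0,25],[0,0,-2.7,-5.5,-22,0,25],[0,0,-3,-6,-24,0,25]]]'
python3 - <<'E'
from h import *
from cell import env
v,s=turn(-12.85,40);print(v,s['time'],s['eef_pos'])
f=env.grab_frame('scene');a=cv2.resize(f['pixels'][205:305,235:395,::-1],(800,500),interpolation=2)
cv2.imwrite('pics/z5.png',cv2.convertScaleAbs(a,alpha=1.6,beta=20))
f=env.grab_frame('wrist');cv2.imwrite('pics/w5.png',f['pixels'][:,:,::-1])
E
```

```text
time: 5.92
eef_pos: [504.2, 47.8, 17.3]
eef_rot: [[-0.212, -0.962, -0.173], [-0.736, 0.274, -0.619], [0.642, -0.004, -0.766]]
wrist_force: [-0.3, 0.1, -0.4]
finger_gap: 25.1
[0.02443717 0.22684728 3.02485694] 5.9167 [504.2367749   47.82672619  17.2856566 ]
```

View pics/z5.png

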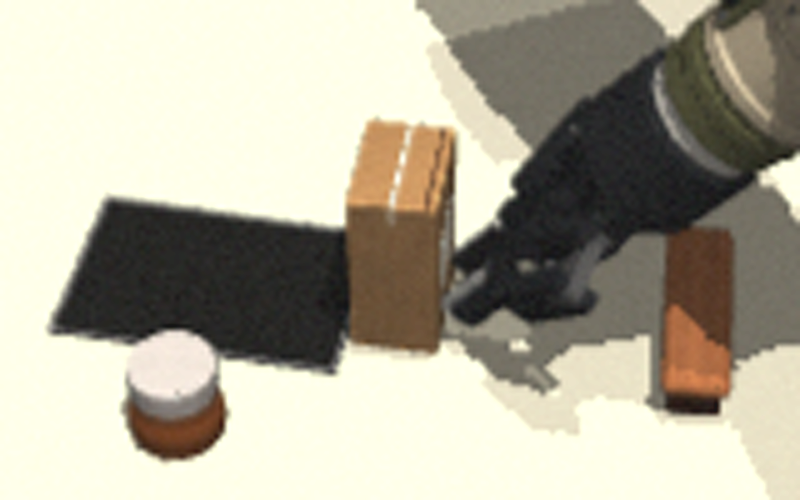

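View pics/w5.png

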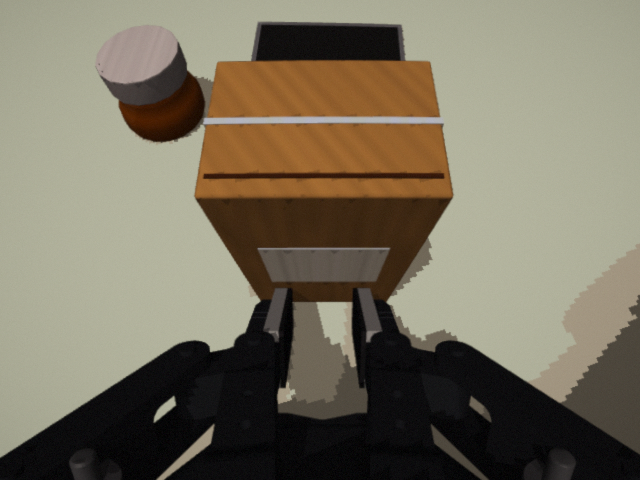

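```bash
cat >> h.py <<'E'
C=lambda *s:[(30*a,22*b,100*c) for a,b,c in s]
U=np.array([np.sin(np.radians(-17.9)),-np.cos(np.radians(-17.9))]);M0=np.array([468.6,-73.3])
def cart(L,ox=235,oy=205,k=5,x0=(500,20,-15)):
    v,r=fit({'scene':(C((-1,-1,1),(-1,1,1),(1,1,1),(1,-1,1),(1,-1,0),(1,1,0)),[((x-2)/k+ox,(y-2)/k+oy) for x,y in L])},x0)
    d=v[:2]-M0;print(v,r,'along',d@-U,'lat',d@[-U[1],U[0]],'foot past near end',75-(d@-U-22))
E
python3 -c "
from h import *
cart([(370,121),(455,128),(436,213),(347,205),(349,343),(438,352)])"
```

```text
[497.66196376  21.1848223  -15.73657484] [-0.5 -0.6  0.3 -0.1  0.2 -0.  -0.5 -0.4  0.4  0.5 -0.1  0.7] along 98.84361504074951 lat -1.3853333378792916 foot past near end -1.843615040749512
```

```bash
python3 -m jog '[[[0,0,-0.2,-0.6,-2.2,0,25],[0,0,-0.4,-1.2,-4.4,0,25],[0,0,-0.6,-1.8,-6.6,0,25],[0,0,-0.8,-2.4,-8.8,0,25],[0,0,-1,-3,-11,0,25],[0,0,-1.2,-3.6,-13.2,0,25],[0,0,-1.4,-4.2,-15.4,0,25],[0,0,-1.6,-4.8,-17.6,0,25],[0,0,-1.8,-5.4,-19.8,0,25],[0,0,-2,-6,-22,0,25],[0,0,-2,-6.7,-24.2,0,25],[0,0,-2,-7.4,-26,0,25]]]'
python3 - <<'E'
from h import *
from cell import env
v,s=turn(-12.85,40);print(v,s['time'],s['eef_pos'])
f=env.grab_frame('scene');a=cv2.resize(f['pixels'][205:305,235:395,::-1],(800,500),interpolation=2)
cv2.imwrite('pics/z6.png',cv2.convertScaleAbs(a,alpha=1.6,beta=20))
f=env.grab_frame('wrist');cv2.imwrite('pics/w6.png',f['pixels'][:,:,::-1])
E
```

```text
time: 7.02
eef_pos: [496.7, 21.3, 17.3]
eef_rot: [[-0.238, -0.952, -0.195], [-0.728, 0.307, -0.612], [0.643, -0.004, -0.766]]
wrist_force: [0.3, 1.5, -1.1]
finger_gap: 24.8
[0.04826129 0.21105524 5.03880863] 7.0167 [496.71301381  21.31549537  17.3219405 ]
```

View pics/z6.png

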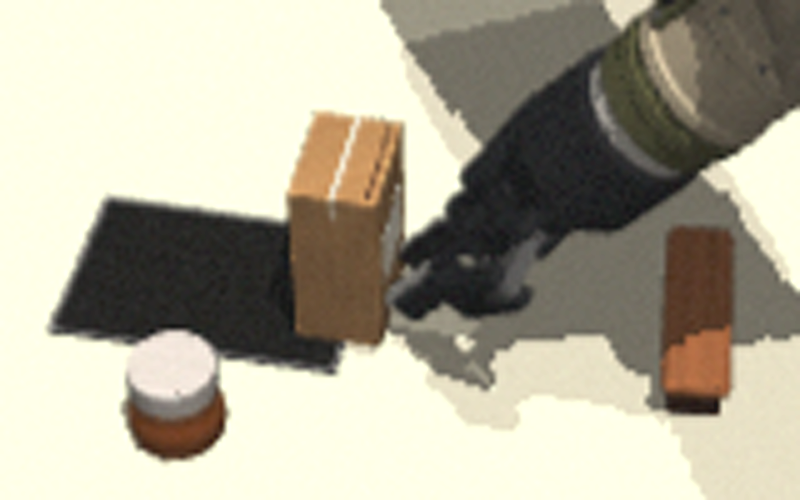

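View pics/w6.png

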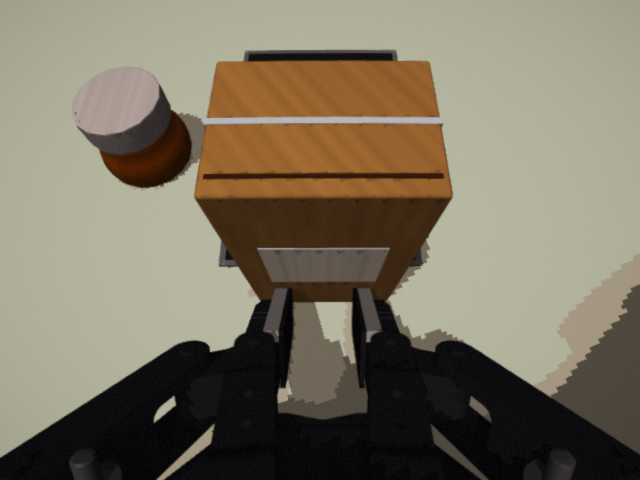

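```bash
python3 -c "
from h import *
cart([(317,112),(404,122),(380,207),(288,196),(295,335),(383,345)])"
```

```text
[489.51231703  -4.41536925 -17.40825848] [-0.2 -0.3  0.  -0.1 -0.2 -0.2 -0.1 -0.4  0.5  0.3  0.   0.7] along 71.97776816444839 lat -1.2721032659430314 foot past near end 25.022231835551608
```

Foot is 25.0 mm past the near end, lateral -1.3 mm, and yaw within 0.5° of the mat. Next I back off, rise, and push high.

```bash
python3 -m jog '[[[0,0,0,1.5,5,0,25],[0,0,0,4,12,0,25],[0,0,0,6,19,0,25],[0,0,0,6.5,20,10,25],[0,0,0,6.5,20,25,25],[0,0,0,6.5,20,40,25],[0,0,0,6.5,20,55,25],[0,0,0,6.5,20,67,25],[0,0,0,6.5,20,67,25],[0,0,0,5,14,67,25],[0,0,0,3,9,67,25],[0,0,0,2.5,7,67,25]]]'
python3 - <<'E'
from h import *
from cell import env
v,s=turn(-17.9,40);print(v,s['time'],s['eef_pos'])
f=env.grab_frame('scene');a=cv2.resize(f['pixels'][205:305,235:395,::-1],(800,500),interpolation=2)
cv2.imwrite('pics/z7.png',cv2.convertScaleAbs(a,alpha=1.6,beta=20))
E
```

```text
time: 8.12
eef_pos: [498.0, 27.3, 83.7]
eef_rot: [[-0.237, -0.951, -0.197], [-0.728, 0.308, -0.613], [0.644, -0.002, -0.765]]
wrist_force: [-0.5, -0.6, -0.7]
finger_gap: 24.9
[0.10010611 0.08736652 0.02763875] 8.1167 [497.96271609  27.28597306  83.66112483]
```

View pics/z7.png

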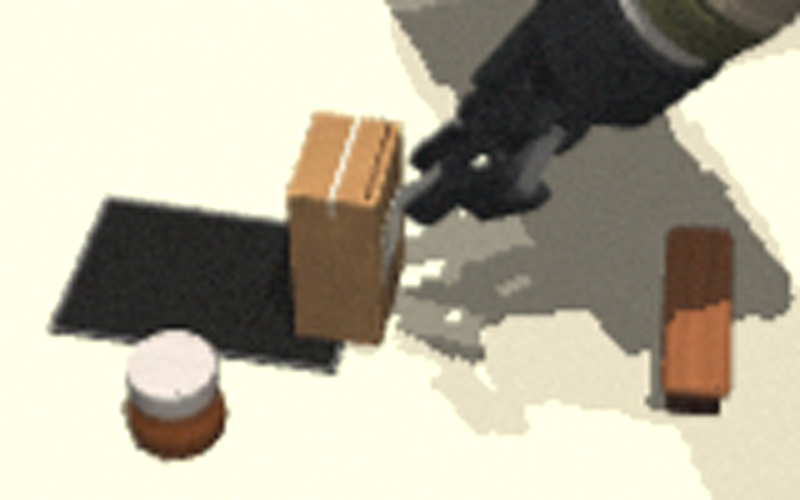

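```bash
python3 -m jog '[[[0,0,0,-0.6,-2,0,25],[0,0,0,-1.3,-4,0,25],[0,0,0,-1.9,-6,0,25],[0,0,0,-2.6,-8,0,25],[0,0,0,-3.2,-10,0,25],[0,0,0,-3.9,-12,0,25],[0,0,0,-4.5,-14,0,25],[0,0,0,-5.2,-16,0,25],[0,0,0,-5.8,-18,0,25],[0,0,0,-6.5,-20,0,25],[0,0,0,-7.1,-22,0,25],[0,0,0,-7.7,-24,0,25]]]'
python3 - <<'E'
from h import *
from cell import env
v,s=turn(-17.9,40);print(v,s['time'],s['eef_pos'])
f=env.grab_frame('scene');a=cv2.resize(f['pixels'][205:305,235:395,::-1],(800,500),interpolation=2)
cv2.imwrite('pics/z8.png',cv2.convertScaleAbs(a,alpha=1.6,beta=20))
E
```

```text
time: 9.17
eef_pos: [490.1, 2.9, 83.7]
eef_rot: [[-0.237, -0.951, -0.197], [-0.728, 0.308, -0.613], [0.644, -0.002, -0.765]]
wrist_force: [0.8, 0.3, 1.1]
finger_gap: 25.0
[0.1046268  0.07520572 0.05124795] 9.1667 [490.09624186   2.90381346  83.69005028]
```

View pics/z8.png

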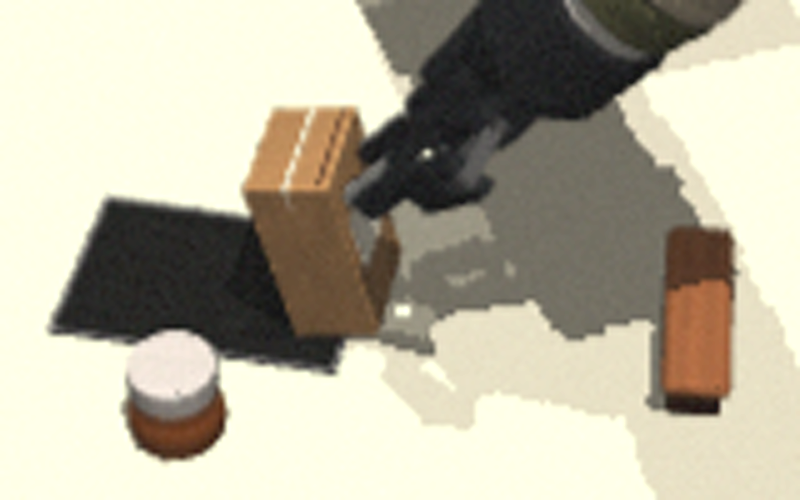

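The carton tips about its foot edge, which is still at (295,333), leaning about 13°. I keep pushing gently.

```bash
python3 -m jog '[[[0,0,0,-0.6,-2,0,25],[0,0,0,-1.3,-4,0,25],[0,0,0,-1.9,-6,0,25],[0,0,0,-2.6,-8,0,25],[0,0,0,-3.2,-10,0,25],[0,0,0,-3.9,-12,0,25],[0,0,0,-4.5,-14,0,25],[0,0,0,-5.2,-16,0,25],[0,0,0,-5.8,-18,0,25],[0,0,0,-6.5,-20,0,25],[0,0,0,-7.1,-22,0,25],[0,0,0,-7.7,-24,0,25]]]'
python3 - <<'E'
from h import *
from cell import env
v,s=turn(-17.9,40);print(v,s['time'],s['eef_pos'])
f=env.grab_frame('scene');a=cv2.resize(f['pixels'][205:305,235:395,::-1],(800,500),interpolation=2)
cv2.imwrite('pics/z9.png',cv2.convertScaleAbs(a,alpha=1.6,beta=20))
E
```

```text
time: 10.22
eef_pos: [482.2, -21.6, 83.7]
eef_rot: [[-0.237, -0.951, -0.197], [-0.727, 0.308, -0.613], [0.644, -0.002, -0.765]]
wrist_force: [-0.3, 0.5, -0.6]
finger_gap: 25.1
[0.11573939 0.06612033 0.06260644] 10.2167 [482.19415485 -21.57125725  83.72038094]
```

View pics/z9.png

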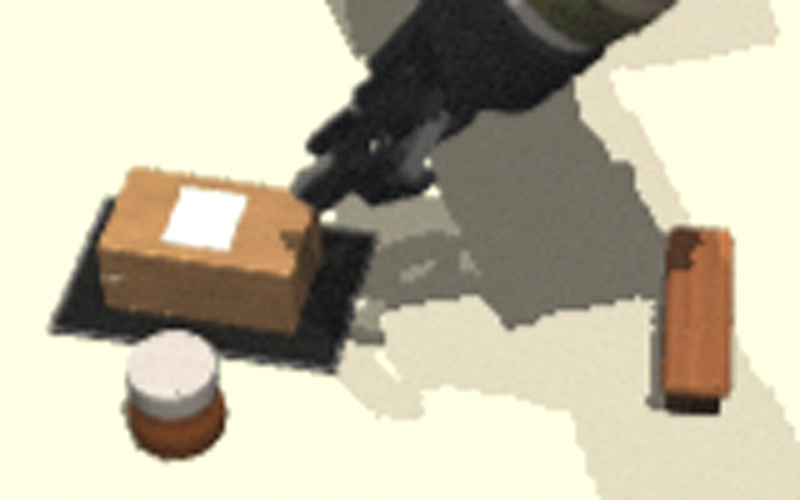

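It fell flat on the mat. I retreat up and back, then check.

```bash
python3 -m jog '[[[0,0,0,3,8,15,25],[0,0,0,8,25,40,25],[0,0,0,14,45,70,25],[0,0,0,20,65,100,25],[0,0,0,25,85,125,25],[0,0,0,30,100,140,25],[0,0,0,30,100,140,25],[0,0,0,30,100,140,25]]]'
python3 - <<'E'
from h import *
from cell import env
s=env.observe();print(s['time'],s['eef_pos'],s['wrist_force'])
for n in('scene','side','wrist'):
    f=env.grab_frame(n);cv2.imwrite(f'pics/{n}10.png',f['pixels'][:,:,::-1])
    if n=='scene':
        a=cv2.resize(f['pixels'][205:305,235:395,::-1],(800,500),interpolation=2)
        cv2.imwrite('pics/z10.png',cv2.convertScaleAbs(a,alpha=1.6,beta=20))
for t in ['carton','brush','jar','trimmer','comb','tumbler','lotion','soap']:
    print(t,[(r['p'],r['location']) for r in env.search_frame('scene',t)[:1]])
E
```

```text
time: 10.93
eef_pos: [512.7, 78.8, 223.8]
eef_rot: [[-0.237, -0.952, -0.195], [-0.728, 0.307, -0.613], [0.643, -0.003, -0.766]]
wrist_force: [-0.1, -0.6, -0.8]
finger_gap: 24.9
10.9333 [512.7445123   78.84947438 223.799792  ] [-0.11990733 -0.57219942 -0.79514209]
carton [(0.83, [480.4, -74.6, 46.3])]
brush [(0.85, [546.2, 156.7, 26.9])]
jar [(0.64, [578.0, -93.2, 44.6])]
trimmer [(0.57, [646.0, -387.1, 32.5])]
comb [(0.65, [383.8, 321.4, -2.2])]
tumbler [(0.6, [468.0, 445.4, 71.3])]
lotion [(0.77, [591.3, 400.8, 71.6])]
soap [(0.79, [486.5, -383.6, 23.7])]
```

View pics/z10.png

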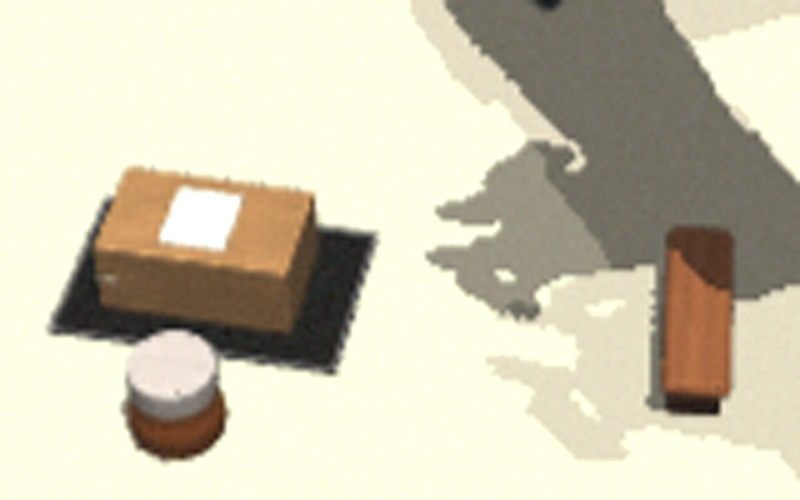

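View pics/wrist10.png

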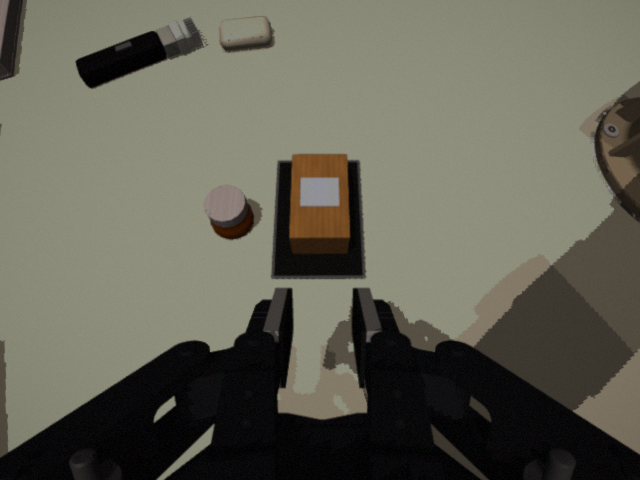

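View pics/scene10.png

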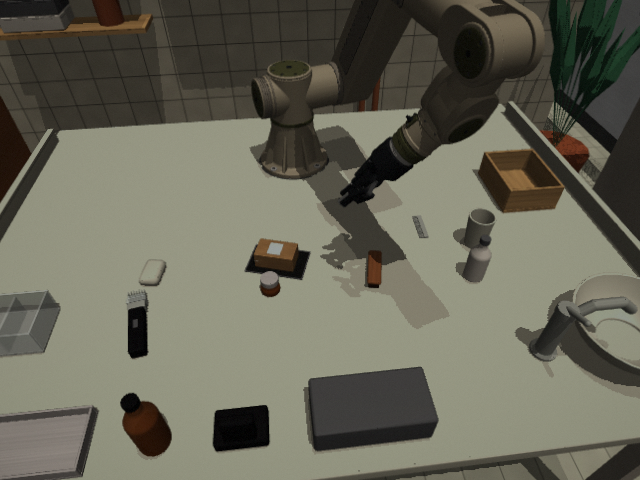

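```bash
python3 - <<'E'
from h import *
L=[(128,168),(316,194),(291,276),(96,246),(102,304),(293,331)]
P=[(30*a,50*b,44*c) for a,b,c in((-1,-1,1),(-1,1,1),(1,1,1),(1,-1,1),(1,-1,0),(1,1,0))]
v,r=fit({'scene':(P,[((x-2)/5+235,(y-2)/5+205) for x,y in L])},[470,-75,-18]);print(v,r)
f=loc(P[:4],*v)[:,:2]-M0;print(np.c_[f@[-U[1],U[0]],f@-U].round(1))
E
```

```text
[466.23609113 -74.73397358 -17.79009008] [ 0.1 -0.6  0.3 -0.6 -0.3 -0.3 -0.5  0.1  0.2  0.6  0.1  0.8]
[[-31.7 -52.1]
 [-31.9  47.9]
 [ 28.1  48. ]
 [ 28.3 -52. ]]
```

All corners lie inside ±50 × ±75 with at least 18 mm of margin, so I'm handing in.

```bash
python3 - <<'E'
from cell import env
print(env.sign_off(),env.observe()['time'])
E
```

```text
the job is handed in; nothing more can be done
the job is handed in; nothing more can be done
```

The carton now lies flat and wholly on the mat, and I've handed the job in; the robot's clock stood at about 11 s on the last reading.

- **Slide:** I pushed the carton low, at about 20–25 mm, with two fingertips. It stayed upright, and its leading foot ended about 25 mm past the near end of the mat, turned to within 0.5° of it.
- **Topple:** I backed off and pushed at about 90 mm. It tipped about its foot edge and fell flat, and I then withdrew the arm well clear.

**Last checks:** The fitted footprint of the lying carton is about 18 mm or more inside every mat edge and within about 0.1° of the mat's direction. All the other things were found within about 5 mm of where they started, which is about how accurate the detector is, and the pictures show nothing disturbed. One low-push detection put the brush 24 mm off in x while the gripper half hid it. The picture then, and the detection after I withdrew (within 2 mm), both show it unmoved. Wrist force never read more than about 2 N at the end of any move. No check failed.

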